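Press home both locking slides of a vial carrier

TASK

Lift the white vial carrier by its handle off the sloped stand and press the locking slide on its short end fully home by pushing it against the front of the bent steel bracket. Then turn the carrier and press the slide on its long side fully home against the same bracket. Finally set the carrier down upright on the bench and let go; do not drop it or tip it over, and leave the spray bottle, scoop and tub where they are.

Things in the scene. Friction and masses are not known exactly. Their poses are not given: they have to be found in the camera images.
- carrier: White plastic vial carrier, 0.5 kg: block 110 mm (x) by 84 (y) by 44 high, vials in it up to 65 mm high, bridge handle on top, 106 mm high. Origin: centre of its underside, z up. Starts tilted on the stand, x pointing up the slope. An aluminium locking slide stands out of its +x end and one out of its +y side, each 50 mm wide, 22 high, centred 26 mm above the underside; other faces are plain.
- handle (a point): Middle of the carrier's handle bar, 95 mm above the carrier's underside (carrier x = y = 0). The bar is 104 mm long along the carrier's x, 16 mm thick along its y, 22 mm high, on a post at each end; below it are 20 mm of free space down to the vial caps.
- end_slide (a joint): Travel of the slide in the carrier's +x end, in m: 0 = standing 12 mm proud, 0.010 = fully home against its stop, still 2 mm proud. Starts at 0 to 0.002. Needs about 5 N, stays where it is left.
- end_slide_face (a point): Centre of the outer face of the end slide (moves with it; at joint value 0 it is at carrier x = 67 mm, y = 0, z = 26 mm).
- side_slide (a joint): Travel of the slide in the carrier's +y side, same kind and values as end_slide.
- side_slide_face (a point): Centre of the outer face of the side slide (at joint value 0 it is at carrier x = 0, y = 54 mm, z = 26 mm).
- bracket: Bent stainless bracket bolted to the bench: an upright plate 160 mm wide (its y), 55 mm high, 6 mm thick, with flange and three gussets behind it (to +x). Origin: bottom centre of the plate's flat front face; the face is the plane x = 0 and looks to the bracket's -x, roughly towards the robot. Rigid.
- stand: Fixed stainless stand: a seat 150 mm wide sloping at 30 degrees, rising to the stand's +x (away from the robot), with a 25 mm lip at the low end, where the carrier's plain -x end leans. Origin on the bench, 60 mm below the middle of the carrier's underside. Posts at stand x = 90, y = -125 and 125 mm carry a lamp bar.
- lamp_bar (a point): Centre of the fixed lamp bar over the stand: 34 mm deep (x), 270 long (y), 24 high, at stand x = -8, 276 mm above the bench. It blocks a gripper pointing straight down at the handle; one tilted like the carrier (30 degrees, hand towards the robot) clears it. Lift at most 50 mm square to the seat, then draw back to the stand's -x.
- spray: Bystander: white bottle, 64 mm across, 170 mm tall. Origin under its centre.
- scoop: Bystander: flat steel scoop with a black handle, 190 mm long, 80 mm wide, lying on the bench. Origin where blade and handle meet.
- tub: Bystander: open white plastic tub 170 x 120 x 60 mm. Origin under its centre.
Mind the look-alikes: they are no part of the job. Leave any green or orange look-alike of the carrier alone.

How it is judged (in metres and radians):
On the way, in this order (a step that is already met when the one before it is completed fails the run):
1. the end slide is home while its face is against the front of the bracket and the side slide is still out (value of joint end_slide above 0.008 m and value of joint side_slide below 0.005 m and contact force between carrier and bracket above 1 N and x of end_slide_face in the frame of bracket between -0.004 and 0.003 m), for 0.05 s.
2. the side slide is home while its face is against the front of the bracket (value of joint side_slide above 0.008 m and contact force between carrier and bracket above 1 N and x of side_slide_face in the frame of bracket between -0.004 and 0.003 m), for 0.05 s.
At the end, for the whole second after the job is handed in: Both slides are within 2 mm of fully home and the carrier stands at rest, upright within 0.08 rad, with its underside on the bench (within 4 mm) (value of joint each of end_slide, side_slide above 0.008 m and angle between carrier's own z axis and vertical below 0.08 rad and height (world z) of carrier below 0.004 m and linear speed of carrier below 0.02 m/s); the robot touches nothing.
It fails at once if the carrier is dropped (falls faster than 0.5 m/s with no finger on it) (contact force between the fingers and carrier below 0.1 N and linear speed of carrier above 0.5 m/s).
It fails at once if the carrier is tipped over (more than 1.1 rad from upright) (angle between carrier's own z axis and vertical above 1.1 rad).
It fails at once if a bystander is moved more than 30 mm (distance of any of spray, scoop, tub from where it was at the start of the episode above 0.03 m).
It also fails if it takes over 64 s, if anything falls off the work surface, if the arm or the gripper's body presses on something with over 40 N, if the wrist force passes 120 N, or if a joint passes its speed limit or range.

ROBOT

A 6-joint arm with a two-finger parallel gripper is mounted at the origin on the work surface. World frame = base frame: x ahead of the robot, y to its left, z up, the work surface at z = 0. Lengths are in m, angles in degrees, forces in N, time in s.
With the tool pointing down it reaches from about 0.325 to 0.775 m from the base axis. Payload 9.3 kg.
Tool frame: the origin (TCP) lies midway between the tips of the shut fingers; the grasp point (between the pads) lies 19 mm behind it (ctrl.grip_depth is the z of the grasp point in the tool frame, in m); z points along the fingers, y is the direction in which the jaws open and shut (so a half turn about z gives the same grasp; the last joint's range is limited). The gripper opens to 85 mm and grips with 20 to 120 N. Pads are 22 mm wide; open, the fingers measure 114 mm over their backs; the gripper's body (76 mm by 85 mm) begins 54 mm behind the grasp point. The pads swing forward as they close: fully open they stand 13 mm farther back than shut.
Start: joints at [-75.206, 14.817, 1.232, 76.415, 0, 81.257], TCP at [0.22, -0.504, 0.231] pointing down, gripper open.
Joint ranges: [-174.27, 174.27], [-52.1, 104.24], [-59.71, 78.15], [-110.17, 111.67], [-87.03, 83.33], [-180, 180]. Speed limits (degrees/s): [127.2, 127.2, 159.86, 180, 180, 180].

INTERFACE

Orientations are given as [roll, pitch, yaw] about the fixed x, y, z axes, in that order (R = Rz(yaw) Ry(pitch) Rx(roll)).
In Python, from station import ctrl gives the robot as it stands.
- The arm moves only by the shell command python3 -m pendant 'ROWS'. ROWS is text: rows parted by semicolons, each of 5 numbers parted by spaces: the opening, from -1 (shut) to 1 (fully open), so that 0 is half open, then the shift along the tool's x, y, z in cm, then the turn about the tool's z in degrees. In form: hand tx ty tz roll; .... A call has 1 to 5 rows; each row is the pose to reach, as a shift and turn from the pose commanded when the call began, along the tool's axes at that moment; what a row does not reach only later rows make up. A row lasts 1/8 s, in which the tool goes at most 62.5 mm and 10.7 degrees, less where a joint would pass 70% of its speed; a pose out of reach is approached as far as the arm can. A call with a gripper value outside its range is refused whole. The fingers move at their own pace and stop on an object; the grip force is fixed at half the most. Time passes only in rows, so rows that repeat a pose let the fingers close. It gives the time, the measured TCP pose, the force and the opening at its end, in the units of the state.
- ctrl.get_obs(): the state, without advancing time (a new reading comes with each control period).
- ctrl.read_camera(name): name is "side" or "top"; returns a dict with "img" (480x640x3 uint8, blue, green, red), "depth" (480x640 float32, m along the optical axis (not along the pixel's ray), 0 where there is no reading), "vertical_fov" (degrees; the focal length in pixels is half the picture's height over the tangent of half this angle, whatever the lens; pixels are square), "cx", "cy" (the principal point, pixels), "world_from_camera" (4x4, takes a point from camera to world coordinates). Camera axes: x right, y down, z forward; pixel columns grow to the right and rows downward; lengths in m; the calibration is good to about 2 mm. A picture is of the moment at which its call begins.
- ctrl.finish_job(): hands the job in, once; it reports no verdict.
The state is a dict: "clock": time; "joints": joint angles; "qvel": joint speeds; "tau": joint torques, N m; "position": TCP position; "tool_rot": TCP orientation; "wrist_force": force on the tool from outside, world axes, zero at the start; "moment": the same for the moment, N m; "opening": finger opening in m.
Only numpy, scipy, OpenCV 4.12 (cv2) and the standard library are available. Lean on these libraries where they do the work, as an engineer would, in place of code of your own. Each camera call takes 0.05 s, during which the arm holds its last target. There are 200 camera calls.

## Working session

There is one attempt and no reset: what is moved stays moved. The work goes in short steps, Python scripts to look and compute and a shell command to move; the robot and the scene stay as the last step left them, time stands still between calls to the robot, and variables do not carry over. Pictures are saved under pics/ and viewed, about 8 in all and at most 12, crops included, and the job is handed in when it is done.

```bash
ls; mkdir -p pics
python3 - <<'E'
from station import ctrl
import cv2,numpy as np
print(ctrl.get_obs(), ctrl.grip_depth)
for n in("side","top"):
    d=ctrl.read_camera(n); cv2.imwrite(f"pics/{n}0.png",d["img"]); print(n,d["vertical_fov"],d["cx"],d["cy"],d["world_from_camera"].round(3))
E
```

```text
pics
{'clock': 0.0, 'joints': array([-7.52068692e+01,  1.48522804e+01,  1.19080312e+00,  7.64146316e+01,
       -1.84706938e-04,  8.12585394e+01]), 'qvel': array([-0.01991269, -0.00348709,  0.0951497 ,  0.04846565,  0.04704259,
       -0.00432071]), 'tau': array([-2.82888141e-04, -5.55643451e+01,  3.44527781e+01,  1.37728394e-02,
       -3.02793578e-04,  1.22073078e-05]), 'position': array([ 0.21955996, -0.50398879,  0.23065893]), 'tool_rot': array([-1.79924747e+02, -1.13841637e-02,  2.35345840e+01]), 'wrist_force': array([-0.99189548, -0.13511595,  1.25373266]), 'moment': array([0.00092612, 0.03420734, 0.0410038 ]), 'opening': 0.08559906320247201} -0.0187
side 45.52855740114333 314.15612827971285 240.19578189921427 [[-0.991 -0.091  0.097  0.443]
 [-0.131  0.564 -0.815  1.287]
 [ 0.019 -0.821 -0.571  1.072]
 [ 0.     0.     0.     1.   ]]
top 56.76796814317552 319.83754944465795 248.72096483286222 [[ 0.019 -0.99   0.138  0.373]
 [-1.    -0.018  0.007 -0.016]
 [-0.005 -0.138 -0.99   1.595]
 [ 0.     0.     0.     1.   ]]
```

View pics/top0.png

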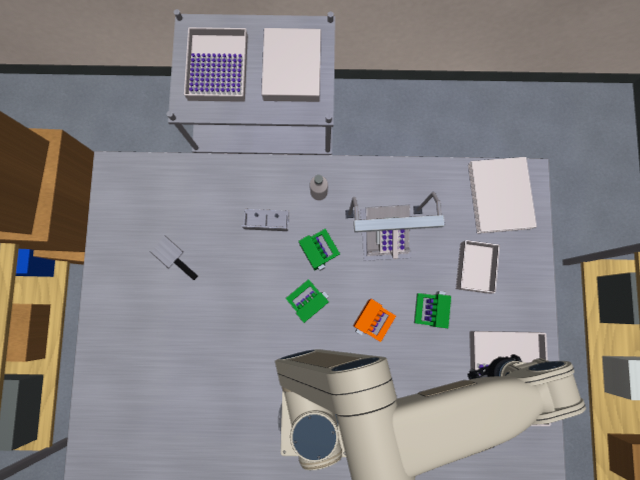

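View pics/side0.png

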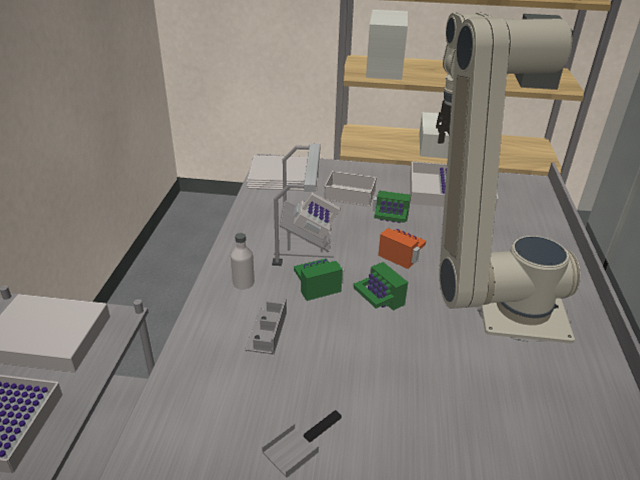

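Top view: white carrier under the lamp bar at about (390,240), bracket at (266,218), spray at (318,186), scoop at (178,260), tub at (478,267). Candidates for the carrier are white (390,240), green (319,249), (307,300) and (433,310), and orange (375,320). I choose the white one on the stand, under the lamp. Next comes one close crop and the measurements.

```bash
cat > h.py <<'E'
from station import ctrl
import cv2,numpy as np
def cloud(n):
    d=ctrl.read_camera(n); Z=d["depth"]; f=240/np.tan(np.radians(d["vertical_fov"]/2))
    v,u=np.mgrid[0:480,0:640]; T=d["world_from_camera"]
    P=np.stack([(u-d["cx"])/f*Z,(v-d["cy"])/f*Z,Z],-1)@T[:3,:3].T+T[:3,3]; P[Z==0]=np.nan
    return d["img"],P
def line(pts):  # centre, direction angle deg, length, width of xy rectangle
    return cv2.minAreaRect(pts.astype(np.float32)*1000)
E
python3 - <<'E'
from h import *
it,Pt=cloud("top"); is_,Ps=cloud("side")
a=cv2.resize(it[180:280,230:460],None,fx=3.4,fy=3.4,interpolation=cv2.INTER_CUBIC)
b=cv2.resize(is_[140:270,220:430],None,fx=3,fy=2.0,interpolation=cv2.INTER_CUBIC)[:250]
w=max(a.shape[1],b.shape[1]);pad=lambda i:cv2.copyMakeBorder(i,0,0,0,w-i.shape[1],0)
cv2.imwrite("pics/crop.png",np.vstack([pad(a),pad(b)]))
def reg(P,u0,u1,v0,v1,z0,z1):
    Q=P[v0:v1,u0:u1].reshape(-1,3); return Q[(Q[:,2]>z0)&(Q[:,2]<z1)]
Q=reg(Pt,340,455,195,240,.265,.31); print("lamp",len(Q),Q[:,2].mean(),line(Q[:,:2]))
Q=reg(Pt,240,292,200,235,.045,.07); print("bracket top",len(Q),Q[:,2].mean(),line(Q[:,:2]))
Q=reg(Pt,240,292,200,235,.003,.07); print("bracket all",len(Q),line(Q[:,:2]))
Q=reg(Ps,240,292,290,356,.045,.07); print("bracket top side",len(Q),line(Q[:,:2]))
for n,P in(("spray",Pt[172:200,305:332]),("tub",Pt[238:295,455:500]),("scoop",Pt[230:285,145:200])):
    Q=P.reshape(-1,3);Q=Q[Q[:,2]>(.004 if n=="scoop" else .02)];print(n,len(Q),line(Q[:,:2]),Q[:,2].max())
# carrier purple caps, both cams
for n,i,P in(("t",it,Pt),("s",is_,Ps)):
    h=cv2.cvtColor(i,cv2.COLOR_BGR2HSV); m=cv2.inRange(h,(115,80,40),(140,255,255))
    k,l,st,c=cv2.connectedComponentsWithStats(cv2.dilate(m,np.ones((5,5))))
    for j in range(1,k):
        q=P[(l==j)&(m>0)]
        if len(q)>5: print(n,c[j].round(),len(q),np.nanmean(q,0).round(3))
# gripper/wrist profile from side: points near TCP
G=Ps.reshape(-1,3); t=np.array([.2196,-.504])
r=np.array([.2196,-.504])/np.hypot(*t)
for z in np.arange(.22,.75,.03):
    q=G[(abs(G[:,2]-z)<.015)&(np.hypot(*(G[:,:2]-t).T)<.2)]
    if len(q): s=(q[:,:2]-t)@r; o=(q[:,:2]-t)@[-r[1],r[0]]; print(round(z,2),len(q),"rad",s.min().round(3),s.max().round(3),"tan",o.min().round(3),o.max().round(3))
E
```

```text
lamp 1222 0.28653326484834724 ((666.1309814453125, -238.40457153320312), (96.8360824584961, 270.89764404296875), 6.057191371917725)
bracket top 103 0.054142638179412755 ((684.6456298828125, 193.91075134277344), (159.37806701660156, 50.16191101074219), 88.11767578125)
bracket all 1084 ((708.036376953125, 196.55458068847656), (127.67777252197266, 188.46641540527344), 1.0485068559646606)
bracket top side 119 ((660.1806640625, 197.29440307617188), (160.42025756835938, 7.599569320678711), 88.63736724853516)
spray 366 ((805.2260131835938, 5.365226745605469), (62.39195251464844, 61.885826110839844), 45.493526458740234) 0.17682945447777954
tub 622 ((537.4463500976562, -559.1522216796875), (123.65198516845703, 171.839111328125), 82.75679779052734) 0.07397431685596745
scoop 939 ((556.0884399414062, 529.2646484375), (201.61532592773438, 197.24769592285156), 3.02290940284729) 0.029548760587936762
t [215.  72.] 870 [ 1.356  0.451 -0.149]
t [402. 239.] 62 [ 0.618 -0.282  0.113]
t [387. 240.] 123 [ 0.613 -0.232  0.119]
t [322. 246.] 36 [ 0.593 -0.012  0.075]
t [ 45. 258.] 9 [ 0.596  1.314 -0.508]
t
[... 388 characters left out ...]
 0.066]
s [ 17. 409.] 932 [ 1.315  0.424 -0.153]
0.25 45 rad 0.032 0.05 tan -0.013 0.013
0.28 60 rad 0.03 0.071 tan -0.012 0.016
0.31 93 rad -0.036 0.072 tan -0.007 0.022
0.34 69 rad -0.03 0.065 tan 0.005 0.033
0.37 91 rad -0.035 0.011 tan 0.02 0.041
0.4 84 rad -0.035 0.018 tan 0.02 0.041
0.43 77 rad -0.032 0.017 tan 0.023 0.04
0.46 71 rad -0.034 0.022 tan 0.024 0.04
0.49 75 rad -0.042 0.046 tan 0.013 0.043
0.52 114 rad -0.046 0.047 tan 0.028 0.051
0.55 117 rad -0.043 0.048 tan 0.023 0.049
0.58 77 rad -0.05 0.043 tan 0.029 0.055
0.61 125 rad -0.046 0.049 tan 0.037 0.055
0.64 140 rad -0.06 0.052 tan 0.036 0.057
0.67 229 rad -0.092 0.037 tan -0.043 0.059
0.7 52 rad -0.2 -0.101 tan -0.004 0.069
```

View pics/crop.png

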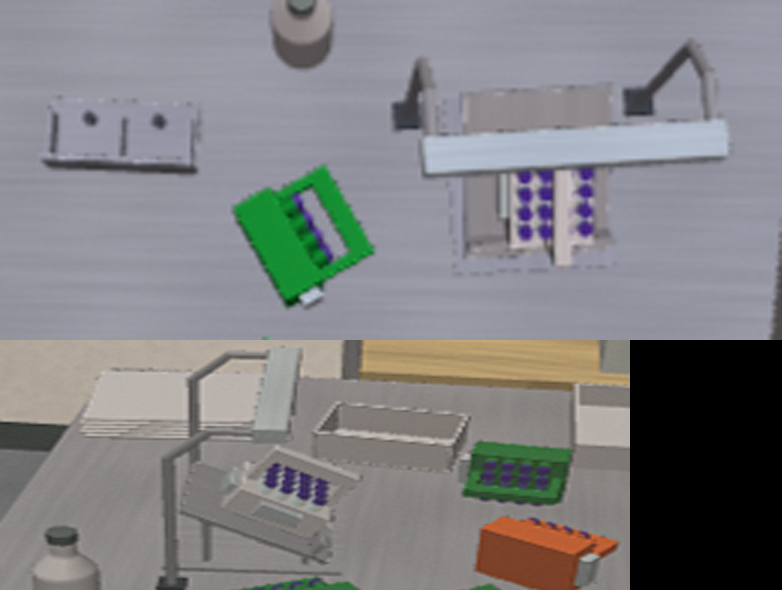

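Crop: the chosen carrier is white with purple caps, and its handle runs up the slope and under the lamp bar. It has aluminium slides at the upper end and on the left (+y) side. The tool cannot be tilted with these rows, so I'll grip the low part of the handle vertically, clear of the lamp bar. I'll then level the carrier on the bench.

Run:
```python
from h import *
it,Pt=cloud("top"); is_,Ps=cloud("side")
B=it[...,:3].astype(int)
# lamp: top face pixels, front/back edges by column
Q=Pt[200:235,345:450].reshape(-1,3);Q=Q[(Q[:,2]>.282)&(Q[:,2]<.292)]
ys=np.arange(-.35,-.11,.02);fr=np.array([Q[abs(Q[:,1]-y)<.01,0].min() for y in ys]);bk=np.array([np.median(np.sort(Q[abs(Q[:,1]-y)<.01,0])[-3:]) for y in ys])
print("lamp front fit",np.polyfit(ys+.24,fr,1),"back",bk.round(3),"y",Q[:,1].min(),Q[:,1].max())
# handle in top: white points 20+ mm above caps plane; slope coordinates about the stand
p=np.polyfit(ys,fr,1); yaw=np.arctan(-p[0]); yc=(Q[:,1].min()+Q[:,1].max())/2
c=np.array([np.polyval(p,yc)+.017,yc]); ex=np.array([np.cos(yaw),np.sin(yaw)]);ey=np.array([-ex[1],ex[0]])
o=c+.008*ex; print("yaw",np.degrees(yaw),"stand origin",o)
for n,P in(("top",Pt),("side",Ps)):
    A=P.reshape(-1,3); X=(A[:,:2]-o)@ex; Y=(A[:,:2]-o)@ey; Z=A[:,2]-.06
    cx=X*.866+Z*.5; cy=Y; cz=-X*.5+Z*.866
    m=(abs(cx)<.07)&(abs(cy)<.06)&(cz>.098)&(cz<.112); print(n,m.sum(),"handle top: cx",cx[m].min(),cx[m].max(),"cy",np.percentile(cy[m],[2,50,98]),"cz",np.median(cz[m]))
    if m.sum()>10: k=np.polyfit(cx[m],cy[m],1);print(" dir deg",np.degrees(np.arctan(k[0])))
for s in(-.036,-.030):
    x=s*.866-.095*.5; z=.06+s*.5+.095*.866; print("grasp pt",s,o+x*ex,z)
```

```text
lamp front fit [-0.07967657  0.62128751] back [0.683 0.66  0.66  0.66  0.656 0.656 0.652 0.652 0.651 0.648 0.648 0.645] y -0.374948939533545 -0.10716246939084331
yaw 4.555507325190041 stand origin [ 0.64634636 -0.24042031]
top 151 handle top: cx -0.05021472004196251 0.04948168610102177 cy [-0.01478371 -0.00724769  0.00133986] cz 0.1057326984132435
 dir deg -0.44438460307420863
side 129 handle top: cx -0.05553367868080952 0.04854958176593564 cy [-0.01686627 -0.00239921  0.00863313] cz 0.10270963138954983
 dir deg 0.1784648048259736
grasp pt -0.036 [ 0.5679189  -0.24666914] 0.12426999999999999
grasp pt -0.03 [ 0.57309849 -0.24625644] 0.12727
```

```bash
cat >> h.py <<'E'
from scipy.spatial.transform import Rotation as R
def to(x,y,z,yaw):
    o=ctrl.get_obs(); T=R.from_euler('xyz',o['tool_rot'],degrees=True)
    d=T.inv().apply(np.array([x,y,z])-o['position'])*100
    r=-((yaw-o['tool_rot'][2]+180)%360-180)
    print("t",round(o['clock'],2),"pos",o['position'].round(4),"rot",o['tool_rot'].round(2),"F",o['wrist_force'].round(1),"open",round(o['opening'],4),"\n-> shift cm",d.round(2),"roll",round(r,1))
E
python3 -m pendant '1 6 -2 -0.4 -10.6; 1 12 -4 -0.8 -21.2; 1 18 -6 -1.2 -31.8; 1 24 -8 -1.6 -42.4; 1 30 -10 -2 -53'
python3 -c "
from h import *
to(.5,-.25,.26,-175.5)"
```

```text
clock: 0.92
position: [0.4528, -0.2941, 0.2513]
tool_rot: [180.0, 0.0, 76.9]
wrist_force: [0.6, -1.5, 0.4]
opening: 0.0854
t 0.93 pos [ 0.4528 -0.2941  0.2513] rot [1.7998e+02 1.0000e-02 7.6880e+01] F [ 0.6 -1.5  0.4] open 0.0854 
-> shift cm [ 5.37  3.6  -0.87] roll -107.6
```

```bash
python3 -m pendant '1 1 0.7 -0.2 -10.7; 1 2 1.4 -0.4 -21.4; 1 3 2.1 -0.6 -32; 1 4 2.8 -0.7 -42.7; 1 5.4 3.6 -0.9 -53.4'
python3 -m pendant '1 0 0 0 -10.7; 1 0 0 0 -21.4; 1 0 0 0 -32; 1 0 0 0 -42.7; 1 0 0 0 -53.4'
python3 -c "
from h import *
to(.565,-.251,.2,-175.5)"
```

```text
clock: 1.55
position: [0.4993, -0.2513, 0.2599]
tool_rot: [-180.0, -0.0, 130.3]
wrist_force: [-0.0, -0.7, 1.3]
opening: 0.0856
clock: 2.17
position: [0.4991, -0.2515, 0.2599]
tool_rot: [180.0, -0.0, -176.3]
wrist_force: [0.3, 0.3, 0.0]
opening: 0.0854
t 2.17 pos [ 0.4991 -0.2515  0.2599] rot [ 1.7999e+02 -1.0000e-02 -1.7631e+02] F [0.3 0.3 0. ] open 0.0854 
-> shift cm [-6.59 -0.38  5.99] roll -0.8
```

```bash
python3 -m pendant '1 -3.3 -0.2 3 -0.8; 1 -6.6 -0.4 6 -0.8; 1 -6.6 -0.4 6 -0.8'
python3 - <<'E'
from h import *
to(.566,-.251,.108,-175.5)
a,_=cloud("side"); b,_=cloud("top")
cv2.imwrite("pics/c1.png",np.hstack([cv2.resize(a[100:260,220:420],None,fx=2,fy=2),cv2.resize(b[160:320,320:510],None,fx=2,fy=2)]))
E
```

```text
clock: 2.55
position: [0.5657, -0.251, 0.1967]
tool_rot: [179.8, -0.2, -175.8]
wrist_force: [-0.3, 0.2, -0.3]
opening: 0.0856
t 2.55 pos [ 0.5657 -0.251   0.1967] rot [ 179.83   -0.22 -175.8 ] F [-0.3  0.2 -0.3] open 0.0856 
-> shift cm [-0.06 -0.03  8.87] roll -0.3
```

View pics/c1.png

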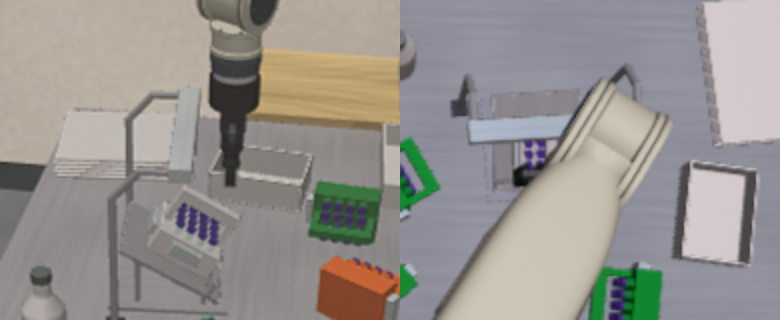

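The side view shows the gripper above the low end of the handle, with a gap to the lamp bar. I'll go down.

```bash
python3 -m pendant '1 0 0 2 -0.3; 1 0 0 4 -0.3; 1 0 0 6 -0.3; 1 0 0 7.5 -0.3; 1 0 0 8.8 -0.3'
python3 -m pendant '-1 0 0 0 0; -1 0 0 0 0; -1 0 0 0 0; -1 0 0 0 0; -1 0 0 0 0'
python3 - <<'E'
from h import *
to(.566,-.251,.108,-175.5)
E
```

```text
clock: 3.28
position: [0.5651, -0.252, 0.1123]
tool_rot: [-180.0, 0.1, -175.6]
wrist_force: [1.1, -0.5, 1.0]
opening: 0.0853
clock: 3.9
position: [0.5654, -0.2521, 0.1124]
tool_rot: [-179.9, 0.0, -175.6]
wrist_force: [0.1, -2.6, 2.1]
opening: 0.0148
t 3.9 pos [ 0.5654 -0.2521  0.1124] rot [-1.7994e+02  3.0000e-02 -1.7557e+02] F [ 0.1 -2.6  2.1] open 0.0148 
-> shift cm [-0.07  0.11  0.44] roll -0.1
```

```bash
python3 -m pendant '-1 0.5 0 -0.9 0; -1 1 0 -1.8 0; -1 1.6 0 -2.8 0; -1 2.5 0 -4.3 0; -1 2.5 0 -4.3 0'
python3 -m pendant '-1 1.5 0 0 0; -1 3 0 0 0; -1 6 0 0 0; -1 8 0 0 0; -1 8 0 0 0'
python3 - <<'E'
from h import *
to(.45,-.251,.28,-175.5)
a,_=cloud("side"); b,_=cloud("top")
cv2.imwrite("pics/c2.png",np.hstack([cv2.resize(a[100:260,220:420],None,fx=2,fy=2),cv2.resize(b[160:320,320:510],None,fx=2,fy=2)]))
E
```

```text
clock: 4.53
position: [0.5398, -0.254, 0.1566]
tool_rot: [-179.9, 0.1, -175.6]
wrist_force: [0.1, 0.5, -5.2]
opening: 0.0147
clock: 5.15
position: [0.4586, -0.2597, 0.1551]
tool_rot: [180.0, -0.0, -175.6]
wrist_force: [0.3, -0.2, -4.6]
opening: 0.0149
t 5.15 pos [ 0.4586 -0.2597  0.1551] rot [ 1.7999e+02 -4.0000e-02 -1.7564e+02] F [ 0.3 -0.2 -4.6] open 0.0149 
-> shift cm [  0.8    0.94 -12.49] roll -0.1
```

View pics/c2.png

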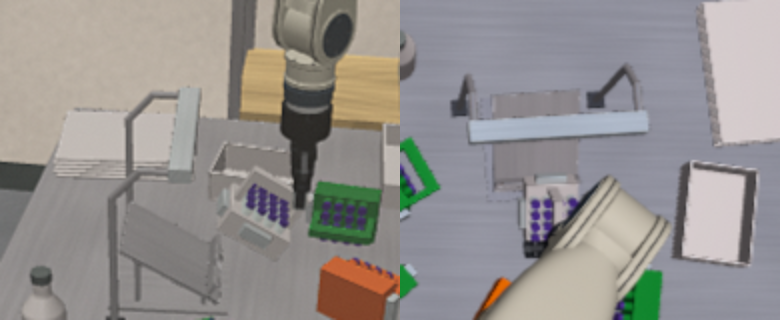

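The carrier is held at about 30°, clear of the stand, and has not slipped. I'll raise it and carry it to the free bench in front of the bracket.

```bash
python3 -m pendant '-1 0 0 -2 0; -1 0 0.5 -5 0; -1 0.5 2 -8.5 0; -1 1 5 -12 0; -1 1.5 8.5 -12.5 0'
python3 -m pendant '-1 0 4 0 1; -1 0.5 8.5 0 2; -1 1 13 0 3; -1 1.5 17.5 0 4; -1 2 22 0 5'
python3 -m pendant '-1 0 4 0 0; -1 0 8 0 0; -1 0 11 0 0; -1 0 13 0 0; -1 0 14 0 0'
python3 - <<'E'
from h import *
to(.414,.215,.085,178.6)
E
```

```text
clock: 5.88
position: [0.44, -0.1761, 0.2821]
tool_rot: [-179.9, 0.2, -175.6]
wrist_force: [0.9, 0.7, -5.9]
opening: 0.0149
clock: 6.5
position: [0.4019, 0.0432, 0.28]
tool_rot: [180.0, 0.0, 179.4]
wrist_force: [1.2, -0.9, -4.9]
opening: 0.0147
clock: 7.12
position: [0.4034, 0.1828, 0.2798]
tool_rot: [180.0, -0.0, 179.5]
wrist_force: [-1.1, 0.2, -5.0]
opening: 0.0152
t 7.12 pos [0.4034 0.1828 0.2798] rot [ 1.7999e+02 -2.0000e-02  1.7954e+02] F [-1.1  0.2 -5. ] open 0.0152 
-> shift cm [-1.04  3.22 19.48] roll 0.9
```

```bash
python3 -m pendant '-1 0 1 4 0.3; -1 -0.5 2 8 0.6; -1 -1 3.2 12 0.9; -1 -1 3.2 15 0.9; -1 -1 3.2 17 0.9'
python3 - <<'E'
from h import *
to(.414,.215,.085,178.6)
a,P=cloud("side"); b,Pt=cloud("top")
# carrier tilt: +y side face / underside profile
Q=P.reshape(-1,3); m=(abs(Q[:,0]-.46)<.14)&(abs(Q[:,1]-.26)<.03)&(Q[:,2]>.012)&(Q[:,2]<.2); q=Q[m]
print(m.sum(),q.min(0),q.max(0)); print(cv2.minAreaRect((q[:,[0,2]]*1000).astype(np.float32)))
cv2.imwrite("pics/c3.png",np.hstack([cv2.resize(a[180:360,200:420],None,fx=2,fy=2),cv2.resize(b[180:360,200:370],None,fx=2,fy=2)]))
E
```

```text
clock: 7.75
position: [0.4134, 0.2132, 0.1085]
tool_rot: [-180.0, -0.1, 178.5]
wrist_force: [-0.1, -0.4, -4.5]
opening: 0.0148
t 7.75 pos [0.4134 0.2132 0.1085] rot [-1.7998e+02 -1.0000e-01  1.7853e+02] F [-0.1 -0.4 -4.5] open 0.0148 
-> shift cm [-0.06  0.18  2.34] roll -0.1
1271 [0.39606383 0.23001967 0.02726931] [0.53936354 0.2823965  0.19993273]
((455.0732421875, 129.93679809570312), (121.46234893798828, 177.2866973876953), 29.629467010498047)
```

View pics/c3.png

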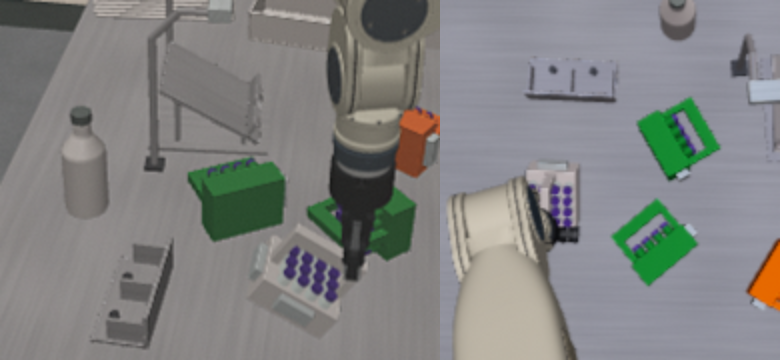

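Side view: the carrier hangs at 29.6°, its lowest edge about 27 mm above the bench, with the area around it free. I'll touch the low edge down, then swing the hand forward over that edge to level it.

```bash
python3 -m pendant '-1 0 0 1 0; -1 0 0 2 0; -1 0 0 2.6 0; -1 0 0 2.9 0; -1 0 0 3.0 0'
python3 -m pendant '-1 -0.4 0 0 0; -1 -0.9 0 -0.1 0; -1 -1.4 0 -0.2 0; -1 -1.8 0 -0.3 0; -1 -1.8 0 -0.3 0'
python3 - <<'E'
from h import *
to(.467,.215,.082,178.6); print(ctrl.get_obs()['moment'])
a,P=cloud("side")
Q=P.reshape(-1,3); m=(abs(Q[:,0]-.48)<.1)&(abs(Q[:,1]-.257)<.012)&(Q[:,2]>.008)&(Q[:,2]<.1); q=Q[m]
print(m.sum(),q.min(0),q.max(0)); print(cv2.minAreaRect((q[:,[0,2]]*1000).astype(np.float32)))
E
```

```text
clock: 8.48
position: [0.4138, 0.2135, 0.08]
tool_rot: [-180.0, 0.0, 178.5]
wrist_force: [-0.9, -0.7, -3.0]
opening: 0.0145
clock: 9.1
position: [0.4321, 0.213, 0.083]
tool_rot: [180.0, 0.0, 178.5]
wrist_force: [-0.2, -0.2, -5.5]
opening: 0.0147
t 9.1 pos [0.4321 0.213  0.083 ] rot [1.8000e+02 1.0000e-02 1.7852e+02] F [-0.2 -0.2 -5.5] open 0.0147 
-> shift cm [-3.48  0.29  0.1 ] roll -0.1
[-0.04314533  0.39758457  0.05122517]
774 [0.44404849 0.24503509 0.00840697] [0.55648979 0.26861555 0.09961589]
((496.1550598144531, 56.01188659667969), (110.55966186523438, 72.23702239990234), 29.816022872924805)
```

```bash
python3 -m pendant '-1 0 0 0.4 0; -1 0 0 0.7 0; -1 -0.5 0 0.7 0; -1 -1 0 0.6 0; -1 -1.5 0 0.5 0'
python3 - <<'E'
from h import *
to(.467,.215,.082,178.6); print(ctrl.get_obs()['moment'])
a,P=cloud("side")
Q=P.reshape(-1,3); m=(abs(Q[:,0]-.48)<.1)&(abs(Q[:,1]-.257)<.012)&(Q[:,2]>.008)&(Q[:,2]<.1); q=Q[m]
print(m.sum(),q.min(0),q.max(0)); print(cv2.minAreaRect((q[:,[0,2]]*1000).astype(np.float32)))
E
```

```text
clock: 9.78
position: [0.447, 0.2121, 0.0807]
tool_rot: [-180.0, 0.2, 178.5]
wrist_force: [-8.4, -7.9, 27.0]
opening: 0.015
t 9.78 pos [0.447  0.2121 0.0807] rot [-179.96    0.18  178.51] F [-8.4 -7.9 27. ] open 0.015 
-> shift cm [-2.    0.34 -0.13] roll -0.1
[-1.71092816  2.36419978 -0.22275337]
766 [0.44700159 0.24500133 0.00852322] [0.56392275 0.2689297  0.09459827]
((502.28070068359375, 47.76008605957031), (111.20457458496094, 74.84683990478516), 20.728376388549805)
```

It works: the tilt is now 20.7°, and the edge stays put. I'll continue.

```bash
python3 -m pendant '-1 -0.6 0 -0.15 0; -1 -1.2 0 -0.2 0; -1 -1.8 0 -0.2 0; -1 -2.2 0 -0.2 0; -1 -2.6 0 -0.1 0'
python3 - <<'E'
from h import *
to(.467,.215,.082,178.6); print(ctrl.get_obs()['moment'])
a,P=cloud("side")
Q=P.reshape(-1,3); m=(abs(Q[:,0]-.48)<.1)&(abs(Q[:,1]-.257)<.012)&(Q[:,2]>.008)&(Q[:,2]<.1); q=Q[m]
print(m.sum(),q.min(0),q.max(0)); print(cv2.minAreaRect((q[:,[0,2]]*1000).astype(np.float32)))
E
```

```text
clock: 10.45
position: [0.4733, 0.2114, 0.0805]
tool_rot: [-179.9, 0.1, 178.5]
wrist_force: [-2.7, -4.2, 12.5]
opening: 0.0149
t 10.45 pos [0.4733 0.2114 0.0805] rot [-1.7994e+02  1.3000e-01  1.7852e+02] F [-2.7 -4.2 12.5] open 0.0149 
-> shift cm [ 0.63  0.34 -0.15] roll -0.1
[-1.00147691  0.84779739  0.08307264]
727 [0.45702969 0.2450434  0.00808882] [0.57092031 0.26867063 0.07832667]
((513.394775390625, 43.0056037902832), (113.33560180664062, 69.505126953125), 1.740416169166565)
```

```bash
python3 -m pendant '-1 0 0 0.2 0; -1 0 0 0.2 0; -0.4 0 0 0.2 0; 0.3 0 0 0 0; 1 0 0 0 0'
python3 - <<'E'
from h import *
to(.508,.215,.078,178.6)
a,P=cloud("side")
Q=P.reshape(-1,3); m=(abs(Q[:,0]-.5)<.1)&(abs(Q[:,1]-.257)<.012)&(Q[:,2]>.006)&(Q[:,2]<.06); q=Q[m]
r=cv2.minAreaRect((q[:,[0,2]]*1000).astype(np.float32));print(q.min(0),q.max(0),r)
m=(abs(Q[:,0]-.51)<.1)&(abs(Q[:,1]-.21)<.03)&(Q[:,2]>.1)&(Q[:,2]<.11);q=Q[m];k=q[:,0]>.485;print("handle",len(q),q.min(0),q.max(0),cv2.minAreaRect((q[k][:,:2]*1000).astype(np.float32)))
cv2.imwrite("pics/c4.png",cv2.resize(a[220:360,200:420],None,fx=3,fy=3))
E
```

```text
clock: 11.12
position: [0.4727, 0.212, 0.079]
tool_rot: [180.0, 0.0, 178.5]
wrist_force: [-0.4, 0.6, -0.6]
opening: 0.0612
t 11.12 pos [0.4727 0.212  0.079 ] rot [180.     0.   178.54] F [-0.4  0.6 -0.6] open 0.0612 
-> shift cm [-3.52  0.39  0.1 ] roll -0.1
[0.46246343 0.2451408  0.00612121] [0.5718079  0.26861564 0.05960699] ((517.1100463867188, 32.834617614746094), (53.26210403442383, 109.33370971679688), 89.75994110107422)
handle 150 [0.46356547 0.18320255 0.10004724] [0.56829918 0.22444377 0.10893041] ((528.1229248046875, 213.74166870117188), (80.30608367919922, 21.25562286376953), 0.14221565425395966)
```

View pics/c4.png

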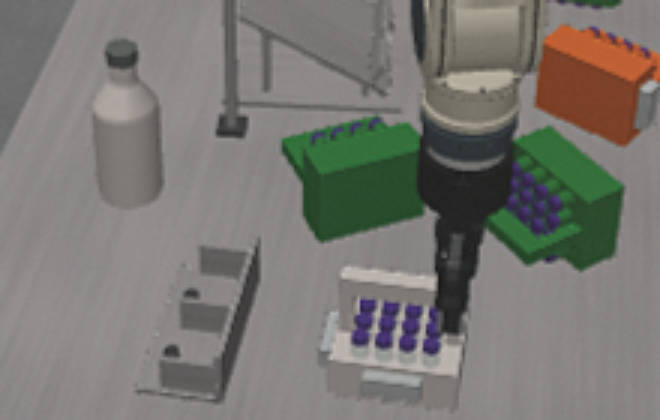

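The carrier stands flat and upright on the bench, with its centre at about (0.516, 0.212). I'll regrip at mid-handle.

```bash
python3 -m pendant '1 0 0 0 0; 1 -1.5 0 0 0; 1 -3 0 0 0; 1 -4.3 0 0.1 0; 1 -4.3 0 0.2 0'
python3 -m pendant '-1 0 0 0 0; -1 0 0 0 0; -1 0 0 0 0; -1 0 0 0 0; -1 0 0 0 0'
python3 -m pendant '-1 0 0 -0.6 0; -1 0 0 -1 0; -1 0 0 -1 0'
python3 - <<'E'
from h import *
to(.516,.197,.087,178.6)
a,P=cloud("side")
Q=P.reshape(-1,3); m=(abs(Q[:,0]-.515)<.1)&(abs(Q[:,1]-.257)<.012)&(Q[:,2]>.006)&(Q[:,2]<.065); q=Q[m]
r=cv2.minAreaRect((q[:,[0,2]]*1000).astype(np.float32));print(q.min(0),q.max(0),r)
# side slide & end slide faces
for n,w in(("side",(.48,.55,.262,.29)),("end",(.572,.60,.17,.25))):
    m=(Q[:,0]>w[0])&(Q[:,0]<w[1])&(Q[:,1]>w[2])&(Q[:,1]<w[3])&(Q[:,2]>.018)&(Q[:,2]<.06);q=Q[m]
    if len(q):print(n,len(q),q.min(0),q.max(0),np.median(q,0))
m=(abs(Q[:,1]-.197)<.09)&(Q[:,2]>.046)&(Q[:,2]<.06)&(abs(Q[:,0]-.66)<.015);print("bracket",line(Q[m][:,:2]),np.polyfit(Q[m][:,1]-.197,Q[m][:,0],1))
E
```

```text
clock: 11.8
position: [0.5169, 0.2107, 0.0765]
tool_rot: [-180.0, -0.0, 178.5]
wrist_force: [-0.1, 0.9, 0.7]
opening: 0.0855
clock: 12.42
position: [0.5156, 0.2106, 0.0772]
tool_rot: [-180.0, 0.0, 178.5]
wrist_force: [-0.7, -2.4, 2.0]
opening: 0.0148
clock: 12.8
position: [0.5158, 0.211, 0.0872]
tool_rot: [180.0, 0.0, 178.5]
wrist_force: [0.4, -0.2, -3.7]
opening: 0.0152
t 12.8 pos [0.5158 0.211  0.0872] rot [1.7999e+02 2.0000e-02 1.7854e+02] F [ 0.4 -0.2 -3.7] open 0.0152 
-> shift cm [-0.06 -1.4   0.02] roll -0.1
[0.46272349 0.24503097 0.00634161] [0.57162095 0.26874053 0.06488974] ((517.1309814453125, 35.76491928100586), (58.50624084472656, 108.93561553955078), 89.78759765625)
side 131 [0.48422197 0.2620423  0.02229435] [0.54160507 0.27139855 0.04906063] [0.51621603 0.26523514 0.03595845]
end 68 [0.57236604 0.18167947 0.02511708] [0.58213086 0.24241072 0.04904563] [0.57800138 0.22208966 0.04335185]
bracket ((659.983154296875, 197.95367431640625), (157.29188537597656, 7.283540725708008), 88.58173370361328) [0.03114312 0.65974054]
```

```bash
python3 -m pendant '-1 -1.5 -0.7 0 0; -1 -3 -1.4 0.2 0; -1 -4.5 -1.4 0.6 0; -1 -6 -1.4 0.85 0; -1 -6.3 -1.4 0.9 0'
python3 -m pendant '-1 -0.4 0 0 0; -1 -0.8 0 0 0; -1 -1.2 0 0 0; -1 -1.6 0 0 0; -1 -1.8 0 0 0'
python3 - <<'E'
from h import *
to(.60,.197,.0782,178.6)
E
```

```text
clock: 13.48
position: [0.5794, 0.1951, 0.0772]
tool_rot: [-180.0, -0.0, 178.5]
wrist_force: [-0.7, -0.5, -5.3]
opening: 0.0152
clock: 14.1
position: [0.5957, 0.1949, 0.078]
tool_rot: [180.0, -0.1, 178.6]
wrist_force: [-4.2, 0.4, -1.9]
opening: 0.0149
t 14.1 pos [0.5957 0.1949 0.078 ] rot [ 1.7999e+02 -8.0000e-02  1.7855e+02] F [-4.2  0.4 -1.9] open 0.0149 
-> shift cm [-0.42  0.22 -0.02] roll -0.0
```

```bash
python3 -m pendant '-1 -0.2 0 0 0; -1 -0.4 0 0 0; -1 -0.4 0 0 0'
python3 -m pendant '-1 -0.2 0 0 0; -1 -0.2 0 0 0'
python3 -c "
from h import *
to(.60,.197,.0782,178.6);print(ctrl.get_obs()['moment'])"
```

```text
clock: 14.48
position: [0.5998, 0.1948, 0.0779]
tool_rot: [180.0, -0.1, 178.5]
wrist_force: [-4.3, 0.9, -2.1]
opening: 0.015
clock: 14.72
position: [0.6002, 0.1948, 0.0781]
tool_rot: [-180.0, -0.2, 178.6]
wrist_force: [-12.0, 0.1, 3.6]
opening: 0.0153
t 14.72 pos [0.6002 0.1948 0.0781] rot [-180.     -0.22  178.57] F [-12.    0.1   3.6] open 0.0153 
-> shift cm [ 0.03  0.22 -0.01] roll -0.0
[ 0.07223196  2.68925491 -0.05870737]
```

The hard stop came at x = 0.600, as predicted. I'll press a bit more, hold, then back off and check.

```bash
python3 -m pendant '-1 -0.15 0 0 0; -1 -0.25 0 0 0; -1 -0.25 0 0 0; -1 -0.25 0 0 0'
python3 - <<'E'
from h import *
to(.60,.197,.0782,178.6)
a,P=cloud("side");cv2.imwrite("pics/c5.png",cv2.resize(a[220:360,200:420],None,fx=3,fy=3))
E
python3 -m pendant '-1 0.5 0 -0.2 0; -1 2 0 -1 0; -1 5 0 -1.5 0; -1 8 0 -1.5 0; -1 10 0 -1.5 0'
python3 - <<'E'
from h import *
to(.50,.2,.0945,88.4)
a,P=cloud("side")
Q=P.reshape(-1,3); x=ctrl.get_obs()['position'][0]
m=(abs(Q[:,0]-x)<.1)&(abs(Q[:,1]-.24)<.012)&(Q[:,2]>.006)&(Q[:,2]<.065); q=Q[m]
r=cv2.minAreaRect((q[:,[0,2]]*1000).astype(np.float32));print("body-TCPx",q.min(0)-[x,0,0],q.max(0)-[x,0,0],r)
for n,w in(("side",(-.04,.04,.242,.29)),("end",(.055,.08,.15,.25))):
    m=(Q[:,0]>w[0]+x)&(Q[:,0]<w[1]+x)&(Q[:,1]>w[2])&(Q[:,1]<w[3])&(Q[:,2]>.018)&(Q[:,2]<.075);q=Q[m]
    if len(q):print(n,len(q),q.min(0)-[x,0,0],q.max(0)-[x,0,0])
E
```

```text
clock: 15.22
position: [0.6006, 0.1948, 0.0783]
tool_rot: [-180.0, -0.4, 178.6]
wrist_force: [-21.9, 0.7, 11.2]
opening: 0.0147
t 15.22 pos [0.6006 0.1948 0.0783] rot [-179.99   -0.4   178.59] F [-21.9   0.7  11.2] open 0.0147 
-> shift cm [0.07 0.21 0.01] roll -0.0
clock: 15.9
position: [0.5035, 0.1971, 0.0938]
tool_rot: [180.0, 0.1, 178.5]
wrist_force: [0.8, -0.3, -4.8]
opening: 0.015
t 15.9 pos [0.5035 0.1971 0.0938] rot [1.7999e+02 7.0000e-02 1.7855e+02] F [ 0.8 -0.3 -4.8] open 0.015 
-> shift cm [ 0.36  0.28 -0.07] roll 90.1
body-TCPx [-0.05084849  0.22808919  0.01026392] [0.05945819 0.2519703  0.06447651] ((505.44366455078125, 37.248260498046875), (110.42036437988281, 54.118194580078125), 0.2742796540260315)
side 252 [-0.0399492   0.24203593  0.01847086] [0.0381974  0.2565902  0.06964739]
end 47 [0.05512619 0.17671485 0.01962381] [0.06003796 0.24312752 0.06111041]
```

View pics/c5.png

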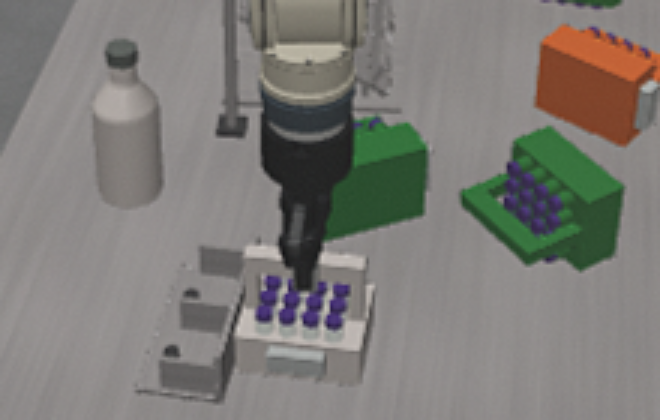

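The picture shows the end slide against the bracket, and the reading after backing off puts the end slide face at most 60 mm from centre (home), with the side slide still out. Now I'll turn the carrier by 90°.

```bash
python3 -m pendant '-1 0 0 0 9; -1 0 0.1 0 18; -1 0 0.2 0 27; -1 0 0.2 0 36; -1 0 0.3 0 45'
python3 -m pendant '-1 0 0 0 9; -1 0 0 0 18; -1 0 0 0 27; -1 0 0 0 36; -1 0 0 0 45'
python3 - <<'E'
from h import *
to(.59,.2,.0782,88.5)
a,P=cloud("side"); Q=P.reshape(-1,3); o=ctrl.get_obs()['position']
m=(np.hypot(Q[:,0]-o[0],Q[:,1]-o[1])<.085)&(Q[:,2]>.006)&(Q[:,2]<.06); q=Q[m]; print("rel",(q.min(0)-o).round(4),(q.max(0)-o).round(4),line(q[:,:2]))
# near end face -x of carrier (facing +y): tilt
m2=(abs(Q[:,0]-o[0])<.03)&(Q[:,1]-o[1]>.04)&(Q[:,1]-o[1]<.07)&(Q[:,2]>.012)&(Q[:,2]<.05);print(m2.sum(),np.polyfit(Q[m2][:,2],Q[m2][:,1],1))
E
```

```text
clock: 16.58
position: [0.505, 0.2001, 0.0937]
tool_rot: [179.9, 0.1, 133.2]
wrist_force: [-0.7, 0.4, -4.5]
opening: 0.0151
clock: 17.2
position: [0.505, 0.2001, 0.0937]
tool_rot: [179.9, -0.0, 88.2]
wrist_force: [-0.1, -0.2, -6.0]
opening: 0.0151
t 17.2 pos [0.505  0.2001 0.0937] rot [ 1.7991e+02 -1.0000e-02  8.8230e+01] F [-0.1 -0.2 -6. ] open 0.0151 
-> shift cm [0.25 8.49 1.56] roll -0.3
rel [-0.0454 -0.0585 -0.0817] [ 0.0507  0.0622 -0.0337] ((508.28424072265625, 201.8641815185547), (117.578369140625, 94.63468170166016), 87.76578521728516)
232 [0.04119491 0.25357795]
```

```bash
python3 -m pendant '-1 0 2 0 -0.3; -1 0 4.5 0.5 -0.3; -1 0 7 1.1 -0.3; -1 0 8.8 1.5 -0.3; -1 0 9.2 1.55 -0.3'
python3 -m pendant '-1 0 0.4 0 0; -1 0 0.8 0 0; -1 0 1.1 0 0; -1 0 1.4 0 0; -1 0 1.4 0 0'
python3 -c "
from h import *
to(.613,.2,.0782,88.5)"
```

```text
clock: 17.88
position: [0.5976, 0.1976, 0.0773]
tool_rot: [180.0, 0.0, 88.9]
wrist_force: [-1.3, -0.3, -5.3]
opening: 0.0151
clock: 18.5
position: [0.6103, 0.1976, 0.0775]
tool_rot: [-179.9, -0.0, 88.8]
wrist_force: [-3.6, -0.2, -2.4]
opening: 0.0149
t 18.5 pos [0.6103 0.1976 0.0775] rot [-179.95   -0.     88.85] F [-3.6 -0.2 -2.4] open 0.0149 
-> shift cm [ 0.25  0.26 -0.07] roll 0.3
```

```bash
python3 -m pendant '-1 0 0.2 0 0; -1 0 0.4 0 0; -1 0 0.4 0 0'
python3 -m pendant '-1 0 0.2 0 0; -1 0 0.2 0 0; -1 0 0.2 0 0'
python3 -c "
from h import *
to(.613,.2,.0782,88.5)"
```

```text
clock: 18.88
position: [0.6147, 0.1975, 0.0775]
tool_rot: [-180.0, -0.0, 88.8]
wrist_force: [-3.3, 0.2, -3.6]
opening: 0.015
clock: 19.25
position: [0.6158, 0.1975, 0.0774]
tool_rot: [-179.9, -0.0, 88.8]
wrist_force: [-8.0, 0.7, -0.5]
opening: 0.0154
t 19.25 pos [0.6158 0.1975 0.0774] rot [-179.89   -0.     88.85] F [-8.   0.7 -0.5] open 0.0154 
-> shift cm [ 0.25 -0.28 -0.08] roll 0.3
```

```bash
python3 -m pendant '-1 0 0.2 0 0; -1 0 0.35 0 0; -1 0 0.35 0 0; -1 0 0.35 0 0'
python3 -c "
from h import *
to(.613,.2,.0782,88.5)"
```

```text
clock: 19.75
position: [0.6165, 0.1975, 0.0778]
tool_rot: [-179.6, 0.0, 88.9]
wrist_force: [-21.4, 0.7, 10.1]
opening: 0.015
t 19.75 pos [0.6165 0.1975 0.0778] rot [-179.62    0.     88.88] F [-21.4   0.7  10.1] open 0.015 
-> shift cm [ 0.24 -0.36 -0.04] roll 0.4
```

Hard stop again: 21 N with only 0.7 mm of movement. I'll back off and check both slides before setting down.

```bash
python3 -m pendant '-1 0 -0.6 -0.1 0; -1 0 -2.5 -0.3 0; -1 0 -5.5 -0.3 0; -1 0 -8.5 -0.3 0; -1 0 -10 -0.3 0'
python3 -m pendant '-1 0 0 0.1 0; -1 0 0 0.25 0; -1 0 0 0.35 0; -1 0 0 0.35 0'
python3 - <<'E'
from h import *
to(.51,.2,.0775,88.5)
a,P=cloud("side"); b,Pt=cloud("top"); Q=P.reshape(-1,3); o=ctrl.get_obs()['position']
for lo,hi in((.006,.012),(.02,.035),(.05,.06)):
    m=(np.hypot(Q[:,0]-o[0],Q[:,1]-o[1])<.085)&(Q[:,2]>lo)&(Q[:,2]<hi); q=Q[m]; print(lo,len(q),"rel",(q.min(0)-o).round(4),(q.max(0)-o).round(4))
cv2.imwrite("pics/c6.png",np.hstack([cv2.resize(a[230:370,200:400],None,fx=2,fy=2),cv2.resize(b[180:320,210:360],None,fx=2,fy=2)]))
E
```

```text
clock: 20.38
position: [0.5199, 0.1993, 0.0809]
tool_rot: [179.9, -0.0, 88.8]
wrist_force: [-0.8, 0.0, -4.6]
opening: 0.015
clock: 20.88
position: [0.5213, 0.1993, 0.077]
tool_rot: [179.9, -0.0, 88.8]
wrist_force: [1.4, 0.1, -3.4]
opening: 0.0148
t 20.88 pos [0.5213 0.1993 0.077 ] rot [ 1.7995e+02 -1.0000e-02  8.8820e+01] F [ 1.4  0.1 -3.4] open 0.0148 
-> shift cm [ 0.04 -1.13 -0.05] roll 0.3
0.006 56 rel [-0.0443 -0.0237 -0.0709] [ 0.0394  0.059  -0.0651]
0.02 149 rel [-0.0446 -0.0417 -0.057 ] [ 0.0428  0.0607 -0.0421]
0.05 171 rel [-0.0396 -0.0414 -0.0269] [ 0.0354  0.056  -0.017 ]
```

View pics/c6.png

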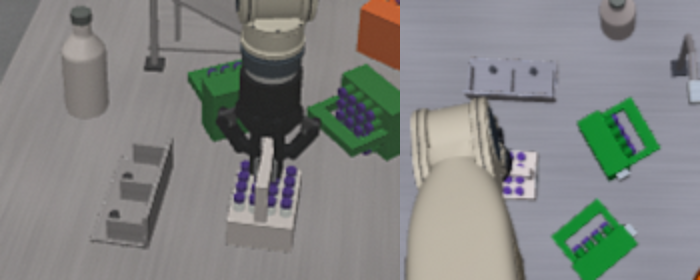

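The carrier is upright on or just above the bench. The side slide stands within about 43 mm of centre (home is 44). I'll settle it and release.

```bash
python3 -m pendant '-1 0 0 0.05 0; -1 0 0 0.1 0; -1 0 0 0.1 0'
python3 -m pendant '-0.4 0 0 0 0; 0.2 0 0 0 0; 1 0 0 0 0; 1 0 0 0 0; 1 0 0 0 0'
python3 -m pendant '1 0 0 -2 0; 1 0 0 -5 0; 1 0 0 -9 0; 1 0 0 -13 0; 1 0 0 -16 0'
python3 -m pendant '1 6 0 0 0; 1 11 -4 0 0; 1 16 -8 0 0; 1 20 -11 0 0; 1 20 -11 0 0'
python3 - <<'E'
from h import *
to(.51,.2,.0775,88.5)
a,P=cloud("side"); b,Pt=cloud("top"); o=np.array([.521,.199])
for n,A in(("side",P),("top",Pt)):
    Q=A.reshape(-1,3)
    for lo,hi in((.006,.014),(.016,.036),(.04,.046),(.1,.112)):
        m=(np.hypot(*(Q[:,:2]-o).T)<.085)&(Q[:,2]>lo)&(Q[:,2]<hi); q=Q[m]
        if len(q):print(n,lo,len(q),(q.min(0)-[*o,0]).round(4),(q.max(0)-[*o,0]).round(4),"zmed",np.median(q[:,2]).round(4))
for n,Pp in(("spray",Pt[172:200,305:332]),("tub",Pt[238:295,455:500]),("scoop",Pt[230:285,145:200])):
    Q=Pp.reshape(-1,3);Q=Q[Q[:,2]>(.004 if n=="scoop" else .02)];print(n,len(Q),line(Q[:,:2])[0])
cv2.imwrite("pics/c7.png",np.hstack([cv2.resize(a[230:370,200:400],None,fx=2,fy=2),cv2.resize(b[180:320,210:360],None,fx=2,fy=2)]))
E
```

```text
clock: 21.35
position: [0.5209, 0.1993, 0.0769]
tool_rot: [179.9, -0.0, 88.8]
wrist_force: [-1.9, -1.2, 5.5]
opening: 0.0152
clock: 21.98
position: [0.5203, 0.1994, 0.076]
tool_rot: [-180.0, 0.0, 88.8]
wrist_force: [-0.7, -0.2, 0.1]
opening: 0.0854
clock: 22.6
position: [0.5205, 0.1994, 0.2378]
tool_rot: [179.9, -0.0, 88.8]
wrist_force: [0.1, 0.6, -1.3]
opening: 0.0854
clock: 23.22
position: [0.4121, 0.4041, 0.236]
tool_rot: [-180.0, -0.0, 89.1]
wrist_force: [0.0, 1.5, -0.5]
opening: 0.0855
t 23.23 pos [0.4121 0.4041 0.236 ] rot [-1.7998e+02 -3.0000e-02  8.9110e+01] F [ 0.   1.5 -0.5] open 0.0855 
-> shift cm [-20.26  10.11  15.84] roll 0.6
side 0.006 73 [-0.0449 -0.0487  0.0061] [0.0391 0.0601 0.0136] zmed 0.0103
side 0.016 203 [-0.0449 -0.0436  0.0161] [0.0424 0.0604 0.0356] zmed 0.0266
side 0.04 247 [-0.044 -0.054  0.04 ] [0.0405 0.0613 0.0459] zmed 0.0419
side 0.1 168 [-0.0102 -0.0517  0.1   ] [0.0068 0.0567 0.1094] zmed 0.1034
top 0.006 69 [-0.0792 -0.0796  0.006 ] [0.0833 0.0824 0.0134] zmed 0.0079
top 0.016 30 [-0.0411 -0.057   0.016 ] [ 0.038  -0.0041  0.0358] zmed 0.0284
top 0.04 175 [-0.0417 -0.0577  0.0402] [0.0425 0.0539 0.046 ] zmed 0.0438
top 0.1 138 [-0.0067 -0.0512  0.1001] [0.0104 0.0507 0.1119] zmed 0.1063
spray 361 (804.5601196289062, 5.038005828857422)
tub 635 (537.8204956054688, -558.4452514648438)
scoop 1397 (560.8270874023438, 481.54736328125)
```

View pics/c7.png

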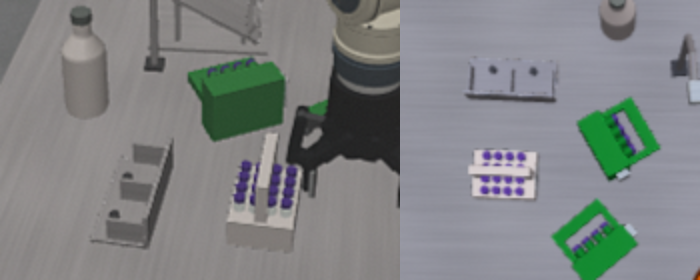

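Carrier at (0.521, 0.199), upright on the bench, handle top at 106 mm, and both slides in. The scoop reading is off only because the arm is now over that crop; the gripper never went near it. Handing in.

```bash
python3 -c "
from station import ctrl
print(ctrl.finish_job())"
```

```text
the job is handed in; nothing more can be done
None
```

I pressed both slides to a hard stop against the front of the bracket, the end slide first, and set the carrier down upright on the bench. I handed in at about 23 s; the system gives no verdict.

**What I did:**
- The moves cannot tilt the tool, so I gripped the low part of the handle with the tool vertical, clear of the lamp bar. I lifted the carrier square to the seat and drew it back.
- I levelled it by rolling it over its low edge on the bench, then regripped at mid-handle.
- I pressed the end slide home, turned the carrier 90°, pressed the side slide home, set the carrier down and released it.

**Last checks:**
- **Slides:** both presses ended at about 21 N with almost no further movement. The end stop came at the predicted x of 0.600 m; the side stop came about 3 mm past its prediction (0.616 m against 0.613 m). Afterwards the slide faces measured about 57–58 mm and 42–43 mm from the carrier's centre; fully home is 57 and 44 mm.
- **Carrier:** upright, with the handle top at 103 to 106 mm in the two views (106 mm expected), and the gripper clear of it.
- **Bystanders:** the spray bottle and tub measured within 1 mm of where they started. The last scoop reading was about 48 mm off and disagreed with the first; I put this down to the arm covering that crop and did not re-measure. The gripper never went near the scoop.

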